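Seat a board carrier in the inspection rail and bolt it

ROBOT

A 6-joint arm with a two-finger parallel gripper is mounted at the origin on the work surface. World frame = base frame: x ahead of the robot, y to its left, z up, the work surface at z = 0. Lengths are in m, angles in rad, forces in N, time in s.
With the tool pointing down it reaches from about 0.35 to 0.975 m from the base axis. Payload 4.9 kg.
Tool frame: the origin (TCP) lies at the very end of the fingers, on their centre line; the grasp point (between the pads) lies 19 mm behind it (grasp_offset is the distance from the TCP to the grasp point, in m); x points along the fingers, y is the direction in which the jaws open and shut, and the axes are right-handed (so a half turn about x gives the same grasp; the last joint's range is limited). The gripper opens to 85 mm and grips with 20 to 120 N. Pads are 22 mm wide; open, the fingers measure 114 mm over their backs; the gripper's body (76 mm by 85 mm) begins 54 mm behind the grasp point. The pads swing forward as they close: fully open they stand 13 mm farther back than shut.
Start: joints at [-1.402, 0.053, 1.613, -0, 1.476, -0.119], TCP at [0.177, -0.599, 0.231] pointing down, gripper open.
Joint ranges: [-3.01, 3.01], [-1.01, 2.22], [0.06, 2.58], [-1.02, 4.17], [0.09, 2.62], [-3.14, 3.14]. Speed limits (rad/s): [2.57, 2.57, 3.14, 3.14, 3.14, 3.14].

INTERFACE

Orientations are given as a rotation vector (axis times angle).
In Python, from station import get_obs, get_image, camera_model, finish_job, grasp_offset gives the robot as it stands.
- The arm moves only by the shell command python3 -m crank 'ROWS' [OPENING] [FORCE]. ROWS is JSON, a list that holds one entry, the list of rows, each a list of 4 numbers: the shift along the world's x, y, z in m, then the turn about the world's z in degrees. In form: [[[dx, dy, dz, turn], ...]]. A call has 1 to 5 rows; each row is the pose to reach, as a shift and turn from the pose commanded when the call began; what a row does not reach only later rows make up. A row lasts 1/12 s, in which the tool goes at most 41.7 mm and 7.16 degrees, less where a joint would pass 70% of its speed; a pose out of reach is approached as far as the arm can. A call with a gripper value outside its range is refused whole. OPENING is the opening, from 0 (shut) to 1 (fully open), set as the call begins (- or left out, the last holds). The fingers move at their own pace and stop on an object; FORCE is the grip in N (left out, the last holds). Time passes only in rows, so rows that repeat a pose let the fingers close. It gives the time, the measured TCP pose, the force and the opening at its end, in the units of the state.
- get_obs(): the state, without advancing time (a new reading comes with each control period).
- get_image(name): name is "scene" or "top" or "wrist"; returns (picture, depth): 420x560x3 uint8, red, green, blue; 420x560 float32, m along the optical axis (not along the pixel's ray), 0 where there is no reading.
- camera_model(name): a dict with "fx", "fy", "cx", "cy" (pixels), "xyz" and "attitude" of the camera in the world. Camera axes: x right, y down, z forward; pixel columns grow to the right and rows downward; lengths in m; the calibration is good to about 2 mm. A picture is of the moment at which its call begins: read the wrist's pose just before it. camera_model takes no time and is no camera call; for the wrist camera it gives the pose at the moment of the call.
- finish_job(): hands the job in, once; it reports no verdict.
The state is a dict: "t": time; "q": joint angles; "dq": joint speeds; "effort": joint torques, N m; "tool_pos": TCP position; "tool_rot": TCP orientation; "contact_force": force on the tool from outside, world axes, zero at the start; "wrist_torque": the same for the moment, N m; "opening": finger opening in m.
Only numpy, scipy, OpenCV 4.12 (cv2) and the standard library are available. Lean on these libraries where they do the work, as an engineer would, in place of code of your own. Each camera call takes 0.05 s, during which the arm holds its last target.

TASK

With the fingertips only, gently push the orange board carrier along its two rails, towards the closed end, until you feel both its crossbars drop into the rail notches and it lies flat in them. Then push the red plate of the bolt fully in so that the steel tongue covers the carrier's edge. Do not lift or grasp the carrier, leave the other things on the bench alone, and finish clear of everything.

Things in the scene. Friction and masses are not known exactly. Their poses are not given: they have to be found in the camera images.
- rail: Fixed rail fixture, 150 (x) x 230 (y) mm, origin under its centre on the table. The carrier slides along its own +y, from the open end (y -115 mm) to an end stop wall (y 107 to 115, top 50 mm high). Two rails, inner faces at x -50 and +50, 10 mm wide, tops 40 mm high, guide lips outside them 46 mm high. Between them an open channel 100 mm wide, floor 8 mm high. Bolt outside the +x rail.
- notch (a point): Fixed on the rail at its x 0, y 30 mm, 35 mm above the table: where the carrier's origin lies when seated. Axes as the rail's: +y is the push direction, +x points to the bolt. The yellow-marked notches in both rails, 14 mm long and 5 mm deep, are centred 45 mm before and behind it along y.
- carrier: Loose orange plate with a green circuit board on top, 94 (x) x 110 (y, slide direction) x 10 mm, 0.26 to 0.46 kg. Origin: centre of its underside, 40 mm above the table riding, 35 seated. Two steel crossbars, 10 x 10 x 116 mm, ride on the rails at y -45 and +45. The rear face to push is at y -55. Starts 35 to 72 mm short; friction 1 to 5 N; the notch walls stop it, play 2 mm either way.
- bolt (a joint): Travel of the locking bolt in m: 0 fully out, 0.030 fully in (end stop); starts at 0 to 0.003. Moves towards the rail's own -x, needs about 2 N, stays where it is left. The tongue's underside is 47 mm above the table: fully in it covers 12 mm of the seated carrier's edge; a carrier riding high blocks it.
- bolt_plate (a point): Moves with the bolt: on the outer (rail's +x) face of its red upright push plate, 70 mm above the table. The plate is 30 mm wide (y), 8 mm thick and spans 46 to 88 mm above the table. Fully out this point is at x 128, y 30 mm of the rail; push it towards -x. The fixed dark guide block beside it spans x 66 to 86 mm, top 58 mm high.
- flux_jar: Bystander, leave alone: amber glass jar with white cap, 44 mm diameter, 62 mm tall, origin under its centre
- solder_reel: Bystander, leave alone: blue reel standing on its flange, 54 mm diameter, 40 mm tall, origin under its centre
- screwdriver: Bystander, leave alone: orange-handled screwdriver lying down, 150 mm long, about 30 mm tall at most
- tweezers: Bystander, leave alone: dark steel tweezers lying flat, about 125 mm long, 5 mm tall, origin at the middle
- parts_tray: Bystander, leave alone: small black two-pocket tray, 85 x 65 x 25 mm, origin under its centre
- spare_board: Bystander, leave alone: loose green circuit board without carrier, lying on the table, 74 x 96 x 6 mm (9 mm with parts), origin under its centre (not the board of the task)
- cot_cup: Bystander, leave alone: white plastic cup, 68 mm diameter, 70 mm tall, origin under its centre
Things that resemble listed ones, but are neither listed nor needed, are in the scene too. What is shaped like the carrier but yellow is not meant.

How it is judged:
On the way, in this order (a step that is already met when the one before it is completed fails the run):
1. the carrier has been pushed along the rails and lies in the notches with both crossbars (z of carrier in the frame of notch between -0.003 and 0.0018 m and y of carrier in the frame of notch between -0.005 and 0.005 m and x of carrier in the frame of notch between -0.006 and 0.006 m and angle between carrier's own z axis and vertical below 0.03 rad), for 0.2 s.
2. then the bolt is pushed in over the seated carrier (all of step 1 and value of joint bolt above 0.025 m), for 0.2 s.
At the end, for the whole second after the job is handed in: The carrier lies level (within 0.03 rad) with both crossbars in the notches (origin within 1.8 mm above the seated height, 5 mm along the rails, 6 mm across), the bolt is at least 25 mm in of 30, and all is at rest (all of step 2 and linear speed of carrier below 0.01 m/s); the robot touches nothing.
It fails at once if the carrier is lifted more than 10 mm off the rails (height (world z) of carrier above 0.05 m).
It fails at once if the carrier is tipped (more than 0.2 rad) (angle between carrier's own z axis and vertical above 0.2 rad).
It fails at once if the carrier is pushed roughly (more than 50 N) (contact force between the arm and carrier above 50 N).
It fails at once if the carrier is pushed roughly (more than 50 N) with the fingers (contact force between the fingers and carrier above 50 N).
It fails at once if a bystander is moved more than 20 mm (distance of any of flux_jar, solder_reel, screwdriver, tweezers, parts_tray, spare_board, cot_cup from where it was at the start of the episode above 0.02 m).
It also fails if it takes over 40 s, if anything falls off the work surface, if the arm or the gripper's body presses on something with over 40 N, if the wrist force passes 120 N, or if a joint passes its speed limit or range.

## Working session

There is one attempt and no reset: what is moved stays moved. The work goes in short steps, Python scripts to look and compute and a shell command to move; the robot and the scene stay as the last step left them, time stands still between calls to the robot, and variables do not carry over. Pictures are saved under pics/ and viewed, and the job is handed in when it is done.

```bash
mkdir -p pics; ls; python3 - <<'E'
from station import *
import cv2
print(get_obs())
for n in ("scene","top"):
    p,d=get_image(n); cv2.imwrite(f"pics/{n}0.png",p[:,:,::-1]); print(n,camera_model(n))
E
```

```text
pics
{'t': 0.0, 'q': array([-1.40199092e+00,  5.33960247e-02,  1.61431323e+00, -4.18657138e-07,
        1.47601843e+00, -1.18987023e-01]), 'dq': array([-0.00127157,  0.00088635, -0.00071588, -0.00080444, -0.00070423,
       -0.0002764 ]), 'effort': array([-8.32963306e-04, -3.93686056e+01, -3.70175636e+01, -2.03799304e-04,
        6.88548724e-03,  1.86503655e-05]), 'tool_pos': array([ 0.17729791, -0.59866092,  0.23002727]), 'tool_rot': array([ 2.06782426,  0.30186096, -2.06793624]), 'contact_force': array([ 0.07340466, -0.22420519,  0.76405107]), 'wrist_torque': array([0.04746659, 0.00179631, 0.06014884]), 'opening': 0.08542584854750837}
scene {'fx': 456.79428477579233, 'fy': 456.79428477579233, 'cx': 273.2257680675033, 'cy': 208.97405789738588, 'xyz': array([1.2283863 , 0.58827248, 0.63165636]), 'attitude': array([-1.07049576, -2.24675631,  1.18055333])}
top {'fx': 392.58307658312714, 'fy': 392.58307658312714, 'cx': 281.3200478605202, 'cy': 210.73516079406832, 'xyz': array([0.43115176, 0.04116375, 1.11576195]), 'attitude': array([-2.11467586,  2.14070252, -0.15258146])}
```

View pics/scene0.png

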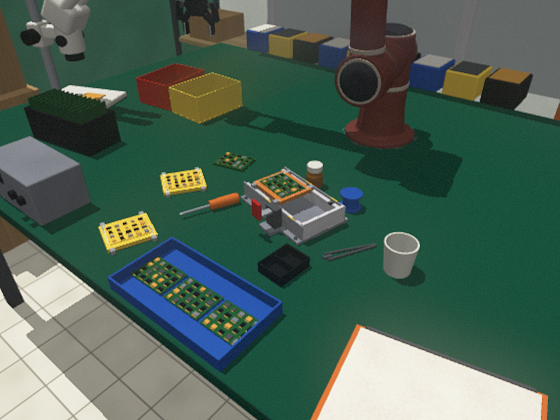

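View pics/top0.png

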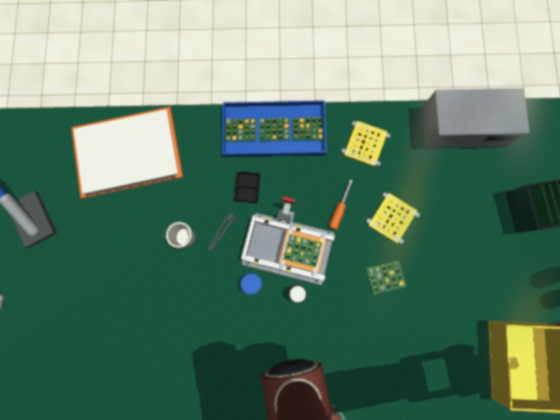

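The scene shows the rail at top-view px (288,248), with the orange carrier at (303,252), the bolt's red plate at (288,200), the jar at (298,294) and the reel at (251,284). The yellow look-alikes at (366,143) and (393,217) are off the rail. The orange carrier on the rails is the one meant; I'll confirm it in a crop.

```bash
cat > h.py <<'E'
from station import *
import cv2, numpy as np
from scipy.spatial.transform import Rotation as R
def world(cm,d):
    v,u=np.mgrid[:d.shape[0],:d.shape[1]]
    P=np.stack([(u-cm['cx'])/cm['fx']*d,(v-cm['cy'])/cm['fy']*d,d],-1)
    return P@R.from_rotvec(cm['attitude']).as_matrix().T+cm['xyz']
def crop(p,x0,x1,y0,y1,s,name):
    cv2.imwrite(name,cv2.resize(p[y0:y1,x0:x1,::-1],None,fx=s,fy=s,interpolation=cv2.INTER_CUBIC))
E
python3 - <<'E'
from h import *
for n,b in (("top",(200,360,175,315)),("scene",(200,380,140,260))):
    p,d=get_image(n); crop(p,*b,4 if n=="scene" else 4,f"pics/{n}c.png")
    np.savez(f"{n}.npz",p=p,d=d)
    W=world(camera_model(n),d)
    np.set_printoptions(precision=3,suppress=True)
    hsv=cv2.cvtColor(p,cv2.COLOR_RGB2HSV)
    b=np.array(b)
    for nm,lo,hi in (("orange",(8,150,120),(18,255,255)),("red",(0,150,80),(5,255,255)),("steelgrey",(0,0,120),(180,40,255))):
        m=cv2.inRange(hsv,lo,hi)>0; k=np.zeros_like(m); k[b[2]:b[3],b[0]:b[1]]=1; m&=k&(d>0)
        w=W[m]; w=w[w[:,2]>0.02]
        if len(w): print(n,nm,len(w),np.median(w,0),w.min(0),w.max(0))
E
```

```text
top orange 267 [ 0.568 -0.08   0.026] [ 0.449 -0.115  0.02 ] [0.631 0.047 0.053]
top red 44 [0.631 0.044 0.086] [0.626 0.029 0.062] [0.637 0.056 0.09 ]
top steelgrey 1313 [0.503 0.04  0.044] [ 0.364 -0.08   0.02 ] [0.627 0.169 0.067]
scene orange 474 [ 0.539 -0.014  0.05 ] [ 0.446 -0.113  0.02 ] [0.635 0.069 0.057]
scene red 152 [0.636 0.045 0.072] [0.629 0.028 0.047] [0.641 0.058 0.091]
scene steelgrey 704 [0.499 0.056 0.049] [ 0.365 -0.083  0.037] [0.623 0.169 0.066]
```

View pics/topc.png

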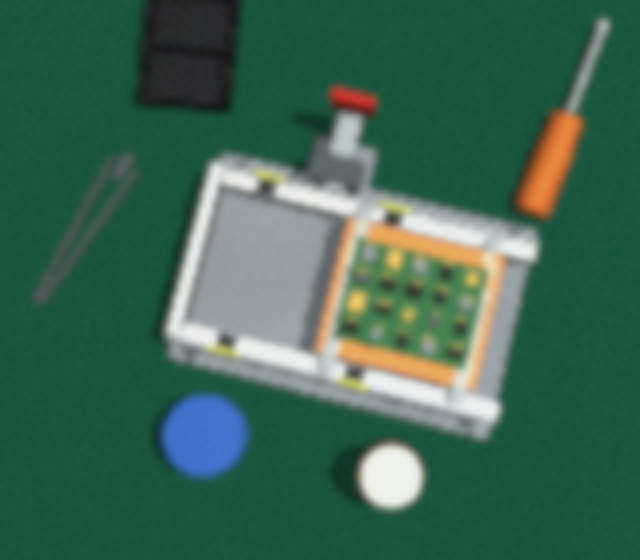

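View pics/scenec.png

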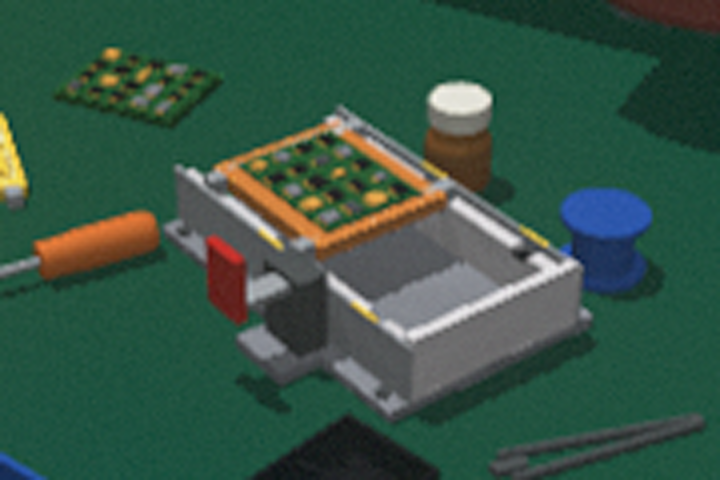

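The crop confirms the orange-framed carrier with the green board, sitting between the light rails at the open (right) end. The yellow notch marks are at crop px (268,180), (397,212), (352,378) and (226,345). Next I measure the marks, plate and carrier.

```bash
python3 - <<'E'
from h import *
np.set_printoptions(precision=4,suppress=True)
for n,b in (("top",(200,360,175,315)),("scene",(200,380,140,260))):
    f=np.load(n+".npz"); p,d=f['p'],f['d']; cm=camera_model(n); W=world(cm,d)
    hsv=cv2.cvtColor(p,cv2.COLOR_RGB2HSV)
    Rm=R.from_rotvec(cm['attitude']).as_matrix()
    def plane(u,v,z):
        r=Rm@np.array([(u-cm['cx'])/cm['fx'],(v-cm['cy'])/cm['fy'],1]); return cm['xyz']+r*(z-cm['xyz'][2])/r[2]
    m=cv2.inRange(hsv,(20,120,110),(34,255,255)); k=np.zeros_like(m);k[b[2]:b[3],b[0]:b[1]]=255;m&=k
    nc,l,s,c=cv2.connectedComponentsWithStats(m)
    for i in range(1,nc):
        if s[i,4]>=3: print(n,'yellow',s[i,4],c[i],plane(*c[i],.046),'depth',np.median(W[(l==i)&(d>0)],0))
    m=cv2.inRange(hsv,(0,150,80),(5,255,255))&k
    ys,xs=np.nonzero(m); w=W[ys,xs]; w=w[w[:,2]>.06]
    print('red',cv2.minAreaRect((w[:,:2]*1000).astype(np.float32)), w[:,2].min(),w[:,2].max())
    # structure outline: points height>0.035
    reg=k.astype(bool)&(d>0); w=W[reg]; 
    w=w[(w[:,2]>.032)&(w[:,2]<.056)&(w[:,0]>.40)&(w[:,0]<.62)&~((abs(w[:,0]-.42)<.03)&(w[:,1]<.03)&(w[:,1]>-.03))]
    m=cv2.inRange(hsv,(8,150,120),(18,255,255))&k
    q=W[(m>0)&(d>0)]; q=q[(q[:,2]>.043)&(q[:,1]>-.09)]
    print('orange',cv2.minAreaRect((q[:,:2]*1000).astype(np.float32)),np.median(q[:,2]))
f=np.load("top.npz");m=cv2.inRange(cv2.cvtColor(f['p'],cv2.COLOR_RGB2HSV),(8,140,110),(18,255,255))
E
```

```text
top yellow 20 [298.4 238.4] [0.5296 0.0153 0.046 ] depth [0.5301 0.0165 0.0509]
top yellow 6 [311.5    239.6667] [ 0.5257 -0.0203  0.046 ] depth [ 0.5242 -0.0199  0.0527]
top yellow 3 [318. 241.] [ 0.5219 -0.0379  0.046 ] depth [ 0.5216 -0.0376  0.0497]
top yellow 6 [317.5 244. ] [ 0.5137 -0.0363  0.046 ] depth [ 0.5133 -0.0359  0.0519]
top yellow 15 [288.6    250.0667] [0.4982 0.0425 0.046 ] depth [0.4979 0.0415 0.0521]
red ((631.646728515625, 41.87590789794922), (27.976877212524414, 7.808231830596924), 73.65803527832031) 0.06239308968573831 0.08994370847828481
orange ((496.11370849609375, 4.835113525390625), (67.75886535644531, 86.49853515625), 75.103515625) 0.04868640245499689
scene yellow 3 [226.3333 153.6667] [ 0.4613 -0.2175  0.046 ] depth [ 0.4132 -0.2683  0.0091]
scene yellow 7 [235.2857 157.8571] [ 0.4635 -0.182   0.046 ] depth [ 0.419  -0.2293  0.0105]
scene yellow 8 [226.875 159.5  ] [ 0.484  -0.1933  0.046 ] depth [ 0.4388 -0.2405  0.0099]
scene yellow 66 [201.9848 179.7121] [ 0.5968 -0.1694  0.046 ] depth [ 0.5639 -0.2098  0.0114]
scene yellow 11 [264.0909 180.5455] [ 0.
[... 301 characters left out ...]
]
scene yellow 11 [276.6364 190.2727] [0.5199 0.0063 0.046 ] depth [0.5292 0.0129 0.0534]
scene yellow 5 [291.6 189.8] [0.4962 0.033  0.046 ] depth [0.505  0.0379 0.0521]
scene yellow 14 [333.1429 198.7143] [0.4672 0.1315 0.046 ] depth [0.4677 0.1309 0.0463]
scene yellow 8 [267.375 199.75 ] [0.5647 0.0151 0.046 ] depth [0.5648 0.0158 0.0456]
scene yellow 9 [290.4444 217.5556] [0.5869 0.0995 0.046 ] depth [0.587  0.0982 0.0466]
red ((634.68359375, 42.879390716552734), (30.456504821777344, 6.934722423553467), 74.17351531982422) 0.06026820557373036 0.09055203301403292
orange ((499.9184265136719, 4.413871765136719), (110.82994842529297, 92.16056060791016), 74.97335052490234) 0.050622209604936685
```

```bash
cat >> h.py <<'E'
yaw=np.radians(-15.3)
ex=np.array([np.cos(yaw),np.sin(yaw)]);ey=np.array([-np.sin(yaw),np.cos(yaw)])
N=np.array([.515,.072]); O=N-.030*ey
def r2w(x,y): return O+x*ex+y*ey
def w2r(p): p=np.asarray(p)[...,:2]-O; return np.stack([p@ex,p@ey],-1)
def tool(o=None):
    o=o or get_obs(); M=R.from_rotvec(o['tool_rot']).as_matrix()
    a=np.degrees(np.arctan2(M[1,1],M[0,1]))
    print('t%.2f'%o['t'],'tcp',o['tool_pos'].round(4),'rail',(w2r(o['tool_pos'])*1000).round(1),'jaw-vs-rail-x deg',round((a+15.3+90)%180-90,2),'F',o['contact_force'].round(2),'open',round(o['opening'],4),'q6',o['q'][5].round(2),'zt',M[:,0].round(3))
E
python3 - <<'E'
from h import *
np.set_printoptions(precision=4,suppress=True)
# top marks
cm=camera_model("top");Rm=R.from_rotvec(cm['attitude']).as_matrix()
q=[]
for u,v in ((268,180),(397,212),(352,378),(226,345)):
    u=200+(u+.5)/4-.5;v=175+(v+.5)/4-.5
    r=Rm@np.array([(u-cm['cx'])/cm['fx'],(v-cm['cy'])/cm['fy'],1]); q.append((cm['xyz']+r*(.046-cm['xyz'][2])/r[2])[:2])
q=np.array(q);print(q,q.mean(0)); e=q[0]-q[1]+q[3]-q[2]; print(np.degrees(np.arctan2(-e[0],e[1])))
print(w2r(q))
print('scene plate',w2r([.6347,.0429]),'carrier',w2r([.4995,.0045]))
tool()
for y in (-135,-125): print(y,r2w(0,y/1000))
print(ex,ey)
E
```

```text
[[0.5825 0.1018]
 [0.5592 0.0135]
 [0.4471 0.0458]
 [0.4701 0.1308]] [0.5147 0.073 ]
-14.969035818299659
[[ 0.0572  0.0766]
 [ 0.0581 -0.0148]
 [-0.0586 -0.0132]
 [-0.0588  0.0749]]
scene plate [0.1231 0.0335] carrier [ 0.0029 -0.0392]
t0.20 tcp [ 0.1773 -0.5989  0.2305] rail [-148.7 -706.2] jaw-vs-rail-x deg -58.21 F [ 0.54 -0.2   0.15] open 0.0853 q6 -0.12 zt [-0.     0.001 -1.   ]
-135 [ 0.4715 -0.0872]
-125 [ 0.4741 -0.0775]
[ 0.9646 -0.2639] [0.2639 0.9646]
```

```bash
python3 -m crank '[[[0.02,0.034,0,4],[0.04,0.068,0,8],[0.06,0.102,0,12],[0.08,0.136,0,16],[0.1,0.17,0,20]]]' 0.35 20
python3 -m crank '[[[0.02,0.034,0,4],[0.04,0.068,0,8],[0.06,0.102,0,12],[0.08,0.136,0,16],[0.1,0.17,0,20]]]'
python3 -m crank '[[[0.02,0.034,0,4],[0.04,0.068,0,8],[0.06,0.102,0,12],[0.08,0.136,0,16],[0.093,0.17,0,18.2]]]'
python3 -m crank '[[[0,0,-0.02,0],[0,0,-0.05,0],[0,0,-0.08,0],[0,0,-0.1,0],[0,0,-0.1,0]]]'
python3 -c "
from h import *
tool()
for n,b in (('top',(220,360,195,300)),('wrist',(0,560,0,420))):
    p,d=get_image(n);crop(p,*b,5 if n=='top' else 1,'pics/%s1.png'%n)
"
```

```text
t: 0.62
tool_pos: [0.2778, -0.4275, 0.2309]
tool_rot: [1.855, 0.615, -1.854]
contact_force: [0.6, -0.4, 0.1]
opening: 0.0299
t: 1.03
tool_pos: [0.3779, -0.2575, 0.2313]
tool_rot: [1.624, 0.875, -1.623]
contact_force: [0.4, -1.1, -0.4]
opening: 0.0297
t: 1.45
tool_pos: [0.4714, -0.0873, 0.2314]
tool_rot: [1.401, 1.072, -1.4]
contact_force: [0.2, -0.7, 0.6]
opening: 0.0297
t: 1.87
tool_pos: [0.4668, -0.0878, 0.1257]
tool_rot: [1.4, 1.08, -1.41]
contact_force: [0.3, 0.5, -1.1]
opening: 0.0301
t1.87 tcp [ 0.4668 -0.0878  0.1257] rail [  -4.3 -136.8] jaw-vs-rail-x deg 0.01 F [ 0.31  0.51 -1.15] open 0.0301 q6 -0.08 zt [-0.01   0.003 -1.   ]
```

View pics/wrist1.png

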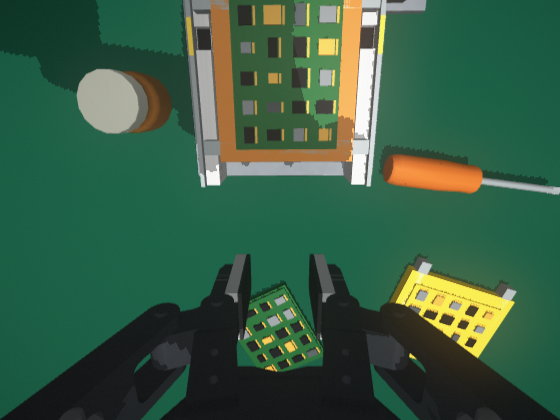

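```bash
python3 -m crank '[[[0,0,0,0],[0,0,0,0]]]'; python3 -c "
from h import *
tool()"
```

```text
t: 2.13
tool_pos: [0.4718, -0.0899, 0.1337]
tool_rot: [1.405, 1.067, -1.401]
contact_force: [0.6, -0.1, -0.4]
opening: 0.0301
t2.13 tcp [ 0.4718 -0.0899  0.1337] rail [   1.1 -137.6] jaw-vs-rail-x deg -0.02 F [ 0.6  -0.05 -0.45] open 0.0301 q6 -0.08 zt [ 0.004 -0.001 -1.   ]
```

The wrist view shows the carrier's orange rear edge (220–360,157) centred ahead of the fingers. The screwdriver and jar are to either side, clear of the path. I descend, then approach slowly.

```bash
python3 -m crank '[[[0,0,-0.03,0],[0,0,-0.06,0],[0,0,-0.09,0],[0,0,-0.107,0],[0,0,-0.107,0]]]'
python3 -m crank '[[[0,0,0,0],[0.001,0.004,0,0],[0.002,0.008,0,0],[0.003,0.012,0,0],[0.004,0.016,0,0]]]'
python3 -c "
from h import *
tool()
p,d=get_image('scene');crop(p,200,380,140,260,4,'pics/s2.png')"
```

```text
t: 2.55
tool_pos: [0.4681, -0.0886, 0.0215]
tool_rot: [1.402, 1.076, -1.407]
contact_force: [-0.7, 1.0, -1.1]
opening: 0.0301
t: 2.97
tool_pos: [0.4756, -0.0731, 0.0258]
tool_rot: [1.404, 1.068, -1.401]
contact_force: [0.4, -0.3, -0.1]
opening: 0.0302
t2.97 tcp [ 0.4756 -0.0731  0.0258] rail [   0.3 -120.3] jaw-vs-rail-x deg -0.0 F [ 0.39 -0.26 -0.09] open 0.0302 q6 -0.04 zt [ 0.003 -0.001 -1.   ]
```

View pics/s2.png

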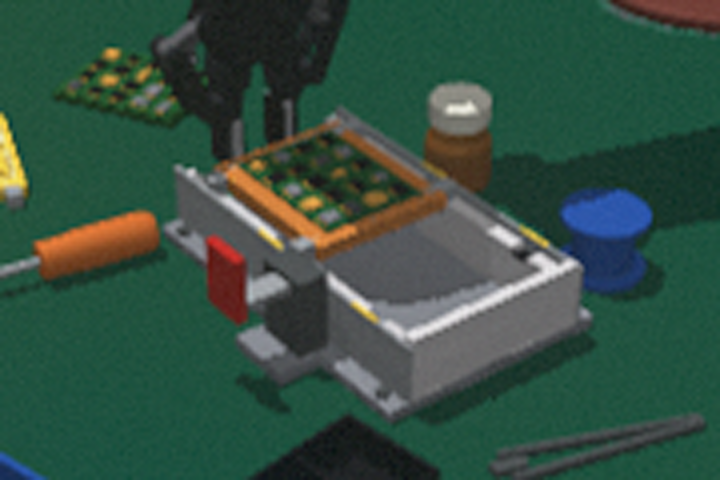

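```bash

python3 -m crank '[[[0.001,0.003,0,0],[0.0016,0.006,0,0],[0.0024,0.0087,0,0],[0.0032,0.0116,0,0],[0.004,0.0145,0,0]]]'
python3 -c "
from h import *
tool()"
python3 -m crank '[[[0.001,0.003,0,0],[0.0016,0.006,0,0],[0.0024,0.0087,0,0],[0.0032,0.0116,0,0],[0.004,0.0145,0,0]]]'
python3 -c "
from h import *
tool()"
python3 -m crank '[[[0.001,0.003,0,0],[0.0016,0.006,0,0],[0.0024,0.0087,0,0],[0.0032,0.0116,0,0],[0.004,0.0145,0,0]]]'
python3 -c "
from h import *
tool()
p,d=get_image('scene');crop(p,200,380,140,260,4,'pics/s3.png')"
```

```text
t: 3.43
tool_pos: [0.4784, -0.0585, 0.0242]
tool_rot: [1.403, 1.071, -1.404]
contact_force: [-2.3, -1.9, 0.8]
opening: 0.0301
t3.43 tcp [ 0.4784 -0.0585  0.0242] rail [  -0.9 -105.6] jaw-vs-rail-x deg -0.01 F [-2.28 -1.91  0.82] open 0.0301 q6 -0.01 zt [-0. -0. -1.]
t: 3.85
tool_pos: [0.4824, -0.0441, 0.0242]
tool_rot: [1.403, 1.071, -1.404]
contact_force: [-0.5, -1.2, -0.4]
opening: 0.0297
t3.85 tcp [ 0.4824 -0.0441  0.0242] rail [ -0.8 -90.6] jaw-vs-rail-x deg -0.02 F [-0.47 -1.16 -0.36] open 0.0297 q6 0.02 zt [-0. -0. -1.]
t: 4.27
tool_pos: [0.4864, -0.0294, 0.0242]
tool_rot: [1.403, 1.071, -1.403]
contact_force: [-0.3, -0.8, -0.7]
opening: 0.0295
t4.27 tcp [ 0.4864 -0.0294  0.0242] rail [ -0.8 -75.4] jaw-vs-rail-x deg -0.01 F [-0.32 -0.81 -0.69] open 0.0295 q6 0.05 zt [-0.  0. -1.]
```

View pics/s3.png

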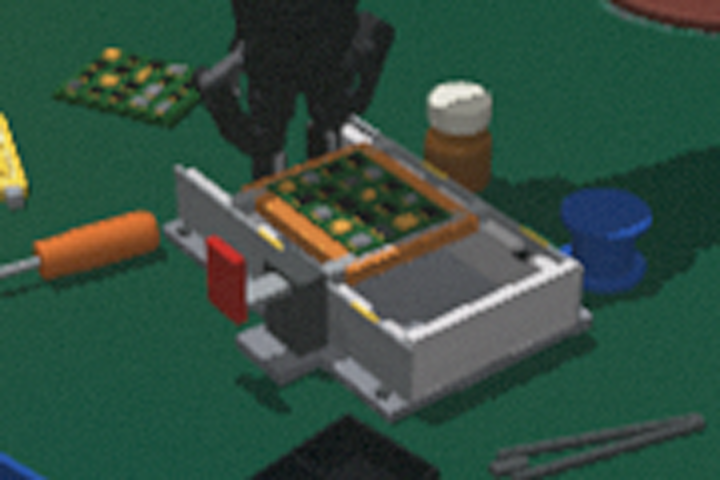

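The carrier is sliding straight and level, with its front edge now at crop px (350,272).

```bash

python3 -m crank '[[[0.001,0.003,0,0],[0.0016,0.006,0,0],[0.0024,0.0087,0,0],[0.0032,0.0116,0,0],[0.004,0.0145,0,0]]]'
python3 -m crank '[[[0.0008,0.003,0,0],[0.0013,0.005,0,0],[0.0019,0.007,0,0],[0.0024,0.009,0,0],[0.003,0.0107,0,0]]]'
python3 -c "
from h import *
tool()
p,d=get_image('scene');crop(p,200,380,140,260,4,'pics/s4.png')"
```

```text
t: 4.73
tool_pos: [0.4904, -0.015, 0.0243]
tool_rot: [1.403, 1.071, -1.403]
contact_force: [-0.3, -0.3, -0.6]
opening: 0.0302
t: 5.15
tool_pos: [0.4934, -0.0044, 0.0243]
tool_rot: [1.403, 1.071, -1.403]
contact_force: [-1.2, -1.2, -0.7]
opening: 0.0302
t5.15 tcp [ 0.4934 -0.0044  0.0243] rail [ -0.7 -49.4] jaw-vs-rail-x deg -0.01 F [-1.23 -1.23 -0.72] open 0.0302 q6 0.11 zt [-0.  0. -1.]
```

View pics/s4.png

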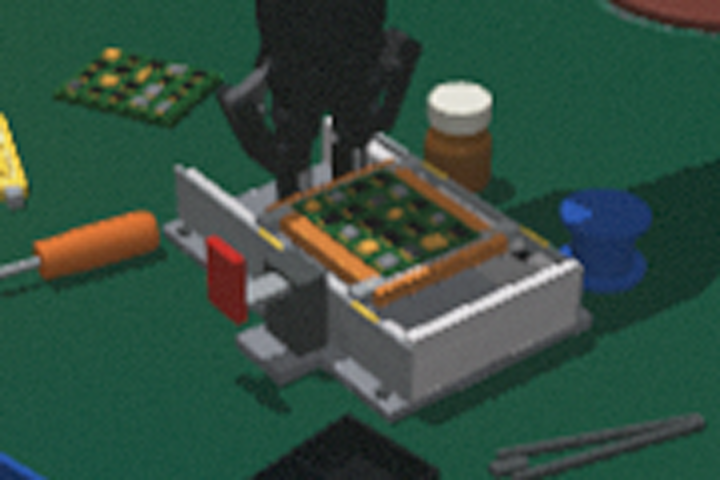

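The bars are still riding on the rails, just short of the yellow marks. I continue at 1.5 mm per row and watch the force.

```bash

python3 -m crank '[[[0.0004,0.0014,0,0],[0.0008,0.0029,0,0],[0.0012,0.0043,0,0],[0.0016,0.0058,0,0],[0.002,0.0072,0,0]]]'
python3 -c "
from h import *
tool()"
python3 -m crank '[[[0.0003,0.001,0,0],[0.0006,0.002,0,0],[0.0008,0.003,0,0]]]'
python3 -c "
from h import *
tool()
p,d=get_image('scene');crop(p,200,380,140,260,4,'pics/s5.png')"
```

```text
t: 5.62
tool_pos: [0.4954, 0.0027, 0.0243]
tool_rot: [1.403, 1.071, -1.403]
contact_force: [0.1, -1.8, -0.2]
opening: 0.0297
t5.62 tcp [0.4954 0.0027 0.0243] rail [ -0.6 -42. ] jaw-vs-rail-x deg -0.02 F [ 0.07 -1.83 -0.24] open 0.0297 q6 0.12 zt [ 0. -0. -1.]
t: 5.87
tool_pos: [0.4963, 0.0057, 0.0243]
tool_rot: [1.403, 1.071, -1.403]
contact_force: [-0.7, -2.0, -0.3]
opening: 0.0296
t5.87 tcp [0.4963 0.0057 0.0243] rail [ -0.6 -38.9] jaw-vs-rail-x deg -0.01 F [-0.69 -2.01 -0.32] open 0.0296 q6 0.13 zt [ 0. -0. -1.]
```

View pics/s5.png

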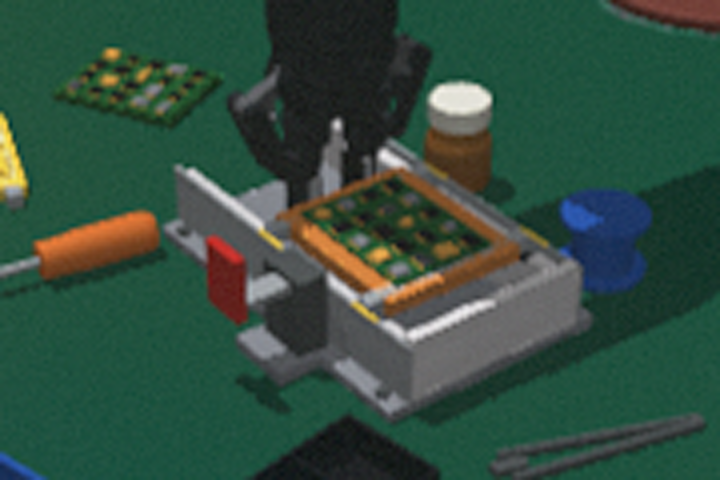

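```bash

for i in 1; do python3 -m crank '[[[0.0003,0.001,0,0],[0.0006,0.002,0,0]]]'; done
python3 -c "
from h import *
tool()"
python3 -m crank '[[[0.0003,0.001,0,0],[0.0006,0.002,0,0]]]'
python3 -c "
from h import *
tool()
p,d=get_image('scene');crop(p,200,380,140,260,4,'pics/s6.png')
W=world(camera_model('scene'),d)
hsv=cv2.cvtColor(p,cv2.COLOR_RGB2HSV); m=cv2.inRange(hsv,(8,150,120),(18,255,255))>0
q=W[m&(d>0)];r=w2r(q);k=(abs(r[:,0])<.055)&(r[:,1]>-.05)&(r[:,1]<.1);print(np.percentile(q[k][:,2],[25,50,75,90]),np.percentile(r[k][:,1],[1,99]))"
```

```text
t: 6.08
tool_pos: [0.4968, 0.0077, 0.0243]
tool_rot: [1.403, 1.071, -1.403]
contact_force: [0.3, -1.2, -1.0]
opening: 0.0297
t6.08 tcp [0.4968 0.0077 0.0243] rail [ -0.6 -36.8] jaw-vs-rail-x deg -0.02 F [ 0.3  -1.23 -1.  ] open 0.0297 q6 0.13 zt [ 0.  0. -1.]
t: 6.25
tool_pos: [0.4975, 0.0096, 0.0244]
tool_rot: [1.403, 1.07, -1.403]
contact_force: [-1.0, -3.5, 0.5]
opening: 0.03
t6.25 tcp [0.4975 0.0096 0.0244] rail [ -0.4 -34.8] jaw-vs-rail-x deg -0.0 F [-0.96 -3.51  0.5 ] open 0.03 q6 0.14 zt [ 0. -0. -1.]
[0.04451993 0.04551679 0.04644004 0.04747923] [-0.0212671   0.08688074]
```

View pics/s6.png

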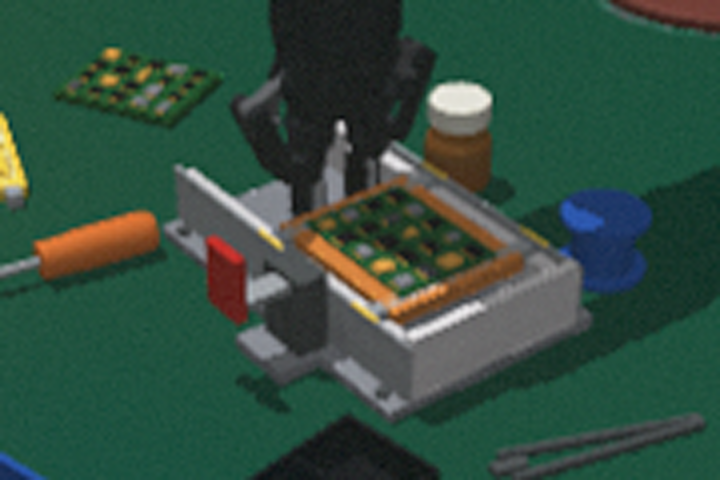

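The carrier now looks dropped: its top is at 45.5 mm (it was 50.6) and the force is rising. I push 1 mm more to feel the notch wall, then back off.

```bash

python3 -m crank '[[[0.0003,0.001,0,0],[0.0003,0.001,0,0]]]'
python3 -m crank '[[[-0.001,-0.004,0,0],[-0.003,-0.01,0,0],[-0.005,-0.02,0,0],[-0.005,-0.02,0.02,0],[-0.005,-0.02,0.05,0]]]'
python3 -m crank '[[[0,0,0.04,0],[0,0,0.08,0],[0,0,0.1,0],[0,0,0.1,0]]]' 0
python3 -c "
from h import *
tool()
p,d=get_image('scene');crop(p,200,380,140,260,4,'pics/s7.png')
W=world(camera_model('scene'),d)
hsv=cv2.cvtColor(p,cv2.COLOR_RGB2HSV); m=cv2.inRange(hsv,(8,150,120),(18,255,255))>0
q=W[m&(d>0)];r=w2r(q);k=(abs(r[:,0])<.055)&(r[:,1]>-.05)&(r[:,1]<.1);print(np.percentile(q[k][:,2],[25,50,75,90]),np.percentile(r[k][:,1],[1,99]))
q,r=q[k],r[k]
for lo,hi in ((-.03,0),(0,.03),(.03,.06),(.06,.084)):
  k=(r[:,1]>lo)&(r[:,1]<hi);print(lo,k.sum(),np.median(q[k][:,2]))
for x,y in ((128,30),(145,30),(165,30),(115,30)):print(x,r2w(x/1000,y/1000))
"
```

```text
t: 6.47
tool_pos: [0.4977, 0.0107, 0.0244]
tool_rot: [1.403, 1.071, -1.403]
contact_force: [-1.0, -1.7, 1.0]
opening: 0.0298
t: 6.88
tool_pos: [0.4894, -0.0099, 0.0713]
tool_rot: [1.401, 1.076, -1.41]
contact_force: [0.8, -0.5, 0.3]
opening: 0.03
t: 7.22
tool_pos: [0.4963, -0.0107, 0.1814]
tool_rot: [1.409, 1.061, -1.394]
contact_force: [0.2, -0.3, -0.2]
opening: 0.0001
t7.22 tcp [ 0.4963 -0.0107  0.1814] rail [  3.8 -54.7] jaw-vs-rail-x deg -0.05 F [ 0.23 -0.32 -0.22] open 0.0001 q6 0.1 zt [ 0.012 -0.002 -1.   ]
[0.04467607 0.04563525 0.04655271 0.04750577] [-0.01997416  0.08827891]
-0.03 28 0.04570343986509756
0 57 0.04576325050244223
0.03 73 0.04561567071212369
0.06 36 0.04569550953360613
128 [0.63846335 0.03822425]
145 [0.65486083 0.03373841]
165 [0.67415197 0.02846095]
115 [0.6259241 0.0416546]
```

View pics/s7.png

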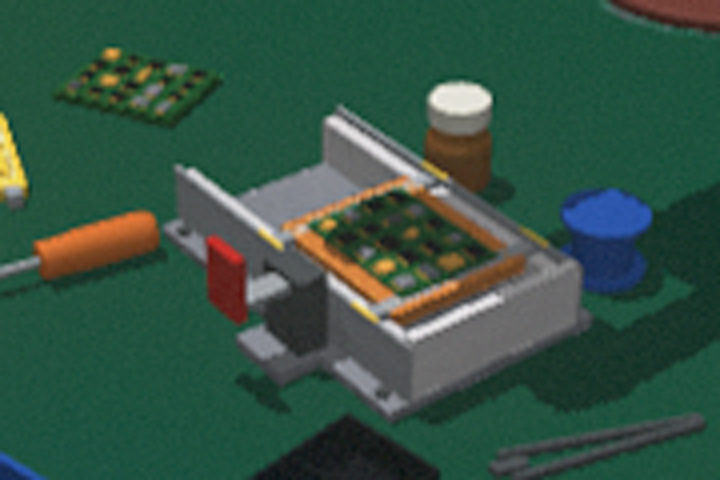

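The carrier lies flat: its top is at 45.7 mm along its whole length and both bars are at the yellow notches. Next I travel outside the red plate and turn the jaws 90°.

```bash

python3 -m crank '[[[0.015,0.003,0,-6],[0.03,0.006,0,-12],[0.045,0.01,0,-18],[0.06,0.013,0,-24],[0.075,0.016,0,-30]]]'
python3 -m crank '[[[0.015,0.003,0,-6],[0.03,0.006,0,-12],[0.045,0.01,0,-18],[0.06,0.013,0,-24],[0.075,0.016,0,-30]]]'
python3 -m crank '[[[0.015,0.003,0,-6],[0.03,0.006,0,-12],[0.034,0.008,0,-18],[0.034,0.008,0,-24],[0.034,0.008,0,-30]]]'
python3 -m crank '[[[0,0,0,0],[0,0,-0.03,0],[0,0,-0.06,0],[0,0,-0.06,0],[0,0,-0.06,0]]]'
python3 -c "
from h import *
tool()
p,d=get_image('scene');crop(p,200,380,120,260,4,'pics/s8.png')"
```

```text
t: 7.68
tool_pos: [0.567, 0.0064, 0.1717]
tool_rot: [1.765, 0.723, -1.771]
contact_force: [-0.2, -0.0, 0.3]
opening: 0.0001
t: 8.1
tool_pos: [0.6421, 0.0223, 0.1714]
tool_rot: [2.084, 0.264, -2.093]
contact_force: [-0.4, -0.2, 0.1]
opening: 0.0001
t: 8.52
tool_pos: [0.6757, 0.0301, 0.1712]
tool_rot: [-2.071, 0.285, 2.08]
contact_force: [0.8, -0.0, -0.2]
opening: 0.0001
t: 8.93
tool_pos: [0.6741, 0.0304, 0.1105]
tool_rot: [-2.072, 0.279, 2.087]
contact_force: [0.2, 0.2, 0.8]
opening: -0.0002
t8.93 tcp [0.6741 0.0304 0.1105] rail [164.4  31.9] jaw-vs-rail-x deg -89.93 F [0.15 0.2  0.78] open -0.0002 q6 1.77 zt [-0.007  0.001 -1.   ]
```

View pics/s8.png

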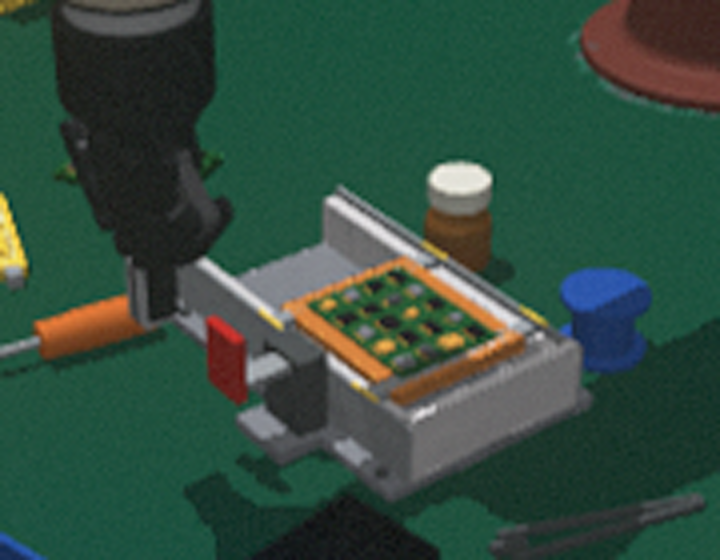

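```bash

python3 -m crank '[[[0,0,-0.02,0],[0,0,-0.04,0],[0,0,-0.05,0],[0,0,-0.05,0]]]'
python3 -m crank '[[[-0.005,0.0013,0,0],[-0.01,0.0026,0,0],[-0.014,0.004,0,0],[-0.019,0.005,0,0],[-0.022,0.006,0,0]]]'
python3 -c "
from h import *
tool()"
python3 -m crank '[[[-0.003,0.0008,0,0],[-0.006,0.0016,0,0],[-0.009,0.0024,0,0],[-0.012,0.0032,0,0],[-0.015,0.004,0,0]]]'
python3 -c "
from h import *
tool()
p,d=get_image('scene');crop(p,200,380,120,260,4,'pics/s9.png')"
```

```text
t: 9.32
tool_pos: [0.6756, 0.0306, 0.0629]
tool_rot: [-2.076, 0.279, 2.082]
contact_force: [0.4, 1.1, -0.7]
opening: -0.0001
t: 9.73
tool_pos: [0.6545, 0.0368, 0.0653]
tool_rot: [-2.08, 0.279, 2.077]
contact_force: [-1.3, -0.8, 0.5]
opening: -0.0004
t9.73 tcp [0.6545 0.0368 0.0653] rail [143.8  32.9] jaw-vs-rail-x deg -90.0 F [-1.25 -0.77  0.54] open -0.0004 q6 1.78 zt [ 0.001 -0.    -1.   ]
t: 10.15
tool_pos: [0.64, 0.0406, 0.0646]
tool_rot: [-2.08, 0.279, 2.077]
contact_force: [2.5, -1.0, -0.3]
opening: -0.0003
t10.15 tcp [0.64   0.0406 0.0646] rail [128.9  32.7] jaw-vs-rail-x deg 89.99 F [ 2.53 -1.01 -0.3 ] open -0.0003 q6 1.79 zt [ 0.001 -0.    -1.   ]
```

View pics/s9.png

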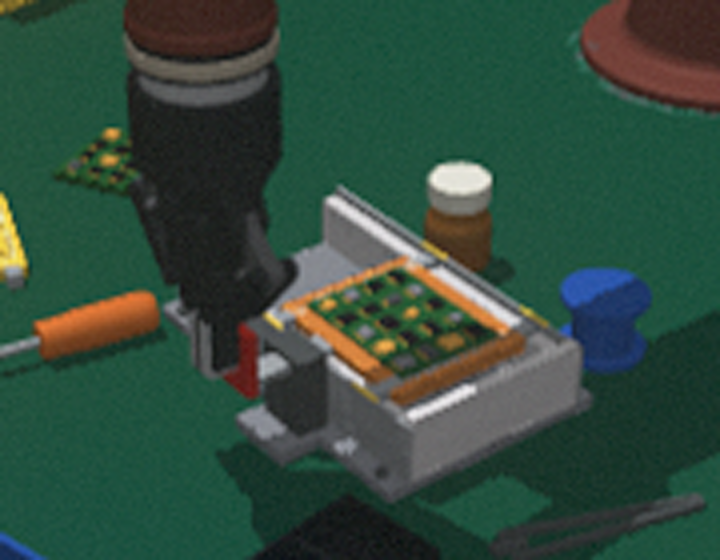

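The fingertips are on the red plate (crop px 245,360) with 2.5 N, and the bolt is moving. I continue.

```bash

python3 -m crank '[[[-0.003,0.0008,0,0],[-0.006,0.0016,0,0],[-0.009,0.0024,0,0],[-0.012,0.0032,0,0],[-0.014,0.0037,0,0]]]'
python3 -c "
from h import *
tool()"
python3 -m crank '[[[-0.001,0.0003,0,0],[-0.002,0.0005,0,0],[-0.003,0.0008,0,0]]]'
python3 -c "
from h import *
tool()"
python3 -m crank '[[[-0.001,0.0003,0,0],[-0.002,0.0005,0,0]]]'
python3 -c "
from h import *
tool()"
```

```text
t: 10.62
tool_pos: [0.6255, 0.0444, 0.0646]
tool_rot: [-2.079, 0.279, 2.078]
contact_force: [1.9, 0.2, 0.8]
opening: 0.0
t10.62 tcp [0.6255 0.0444 0.0646] rail [113.9  32.6] jaw-vs-rail-x deg 89.99 F [1.86 0.21 0.84] open 0.0 q6 1.79 zt [ 0.  0. -1.]
t: 10.87
tool_pos: [0.6228, 0.0452, 0.0645]
tool_rot: [-2.079, 0.279, 2.078]
contact_force: [2.9, -0.2, 2.3]
opening: -0.0003
t10.87 tcp [0.6228 0.0452 0.0645] rail [111.1  32.6] jaw-vs-rail-x deg 89.99 F [ 2.87 -0.17  2.26] open -0.0003 q6 1.79 zt [ 0.  0. -1.]
t: 11.03
tool_pos: [0.6208, 0.0456, 0.0645]
tool_rot: [-2.079, 0.279, 2.078]
contact_force: [4.2, 0.6, 2.7]
opening: 0.0001
t11.03 tcp [0.6208 0.0456 0.0645] rail [109.1  32.5] jaw-vs-rail-x deg 89.99 F [4.24 0.59 2.67] open 0.0001 q6 1.79 zt [ 0.001  0.    -1.   ]
```

```bash

python3 -m crank '[[[-0.001,0.0003,0,0]]]'
python3 -m crank '[[[-0.001,0.0003,0,0]]]'
python3 -c "
from h import *
tool()
p,d=get_image('scene');crop(p,200,380,120,260,4,'pics/s10.png')"
```

```text
t: 11.12
tool_pos: [0.6208, 0.0457, 0.0646]
tool_rot: [-2.082, 0.279, 2.075]
contact_force: [8.4, -2.1, -1.5]
opening: -0.0
t: 11.2
tool_pos: [0.6208, 0.0457, 0.0647]
tool_rot: [-2.085, 0.28, 2.072]
contact_force: [11.4, -2.6, -5.0]
opening: -0.0002
t11.20 tcp [0.6208 0.0457 0.0647] rail [109.   32.5] jaw-vs-rail-x deg 89.99 F [11.35 -2.64 -5.  ] open -0.0002 q6 1.79 zt [ 0.006 -0.001 -1.   ]
```

View pics/s10.png

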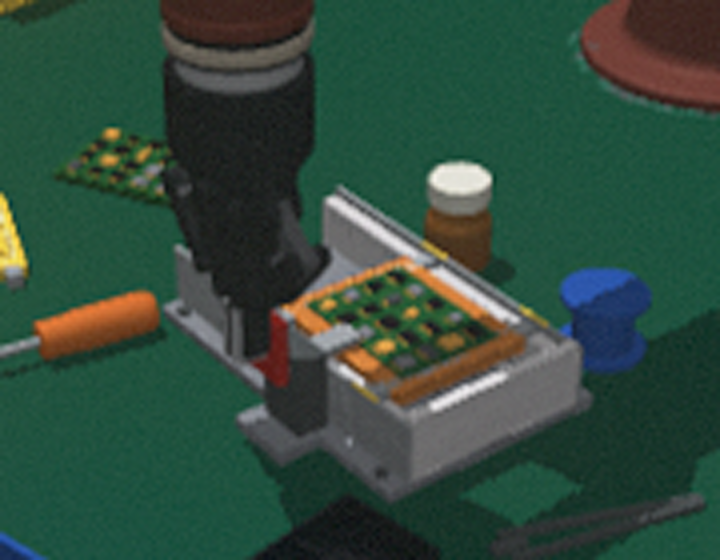

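The force jumped to 11 N with no further motion, at the expected TCP rail x of 109 mm, so this is the end stop. The tongue covers the carrier's edge at crop px (350,335). I back off and rise.

```bash

python3 -m crank '[[[0.002,-0.0005,0,0],[0.007,-0.002,0,0],[0.02,-0.0055,0,0],[0.04,-0.011,0,0],[0.05,-0.0135,0,0]]]'
python3 -m crank '[[[0,0,0.03,0],[0,0,0.06,0],[0,0,0.09,0],[0,0,0.12,0],[0,0,0.15,0]]]'
python3 -m crank '[[[0,0,0,0],[0,-0.03,0,0],[0,-0.06,0,0],[0,-0.06,0,0],[0,-0.06,0,0]]]'
python3 -c "
from h import *
tool()
p,d=get_image('scene');crop(p,200,380,120,260,4,'pics/s11.png')
W=world(camera_model('scene'),d)
hsv=cv2.cvtColor(p,cv2.COLOR_RGB2HSV); m=cv2.inRange(hsv,(8,150,120),(18,255,255))>0
q=W[m&(d>0)];r=w2r(q);k=(abs(r[:,0])<.055)&(r[:,1]>-.05)&(r[:,1]<.1)
q,r=q[k],r[k];print(np.percentile(r,[1,99],axis=0))
for lo,hi in ((-.03,0),(0,.03),(.03,.06),(.06,.084)):
  k=(r[:,1]>lo)&(r[:,1]<hi);print(lo,k.sum(),np.median(q[k][:,2]))
m=cv2.inRange(hsv,(0,150,80),(5,255,255))>0
q=W[m&(d>0)];r=w2r(q);k=(r[:,0]>.08)&(r[:,0]<.14)&(r[:,1]>0)&(r[:,1]<.06)&(q[:,2]>.03);print('plate outer x',np.percentile(r[k][:,0],[5,50,95]))
p,d=get_image('top');crop(p,200,360,175,315,4,'pics/t11.png')
"
```

```text
t: 11.67
tool_pos: [0.6691, 0.0323, 0.0635]
tool_rot: [-2.077, 0.28, 2.081]
contact_force: [-0.2, -0.6, -0.0]
opening: 0.0004
t: 12.08
tool_pos: [0.6677, 0.0328, 0.2145]
tool_rot: [-2.075, 0.279, 2.082]
contact_force: [0.7, 0.1, 0.3]
opening: -0.0001
t: 12.5
tool_pos: [0.668, -0.0283, 0.2131]
tool_rot: [-2.074, 0.281, 2.08]
contact_force: [-0.1, -0.3, -0.6]
opening: 0.0004
t12.50 tcp [ 0.668  -0.0283  0.2131] rail [174.  -26.4] jaw-vs-rail-x deg 89.86 F [-0.07 -0.32 -0.6 ] open 0.0004 q6 1.69 zt [-0.003  0.001 -1.   ]
[[-0.04213489 -0.02039887]
 [ 0.04872755  0.08748956]]
-0.03 85 0.046309887201822275
0 44 0.04587644434554383
0.03 57 0.04591432995172373
0.06 61 0.04585968141767616
plate outer x [0.0935171  0.09703206 0.09837651]
```

View pics/s11.png

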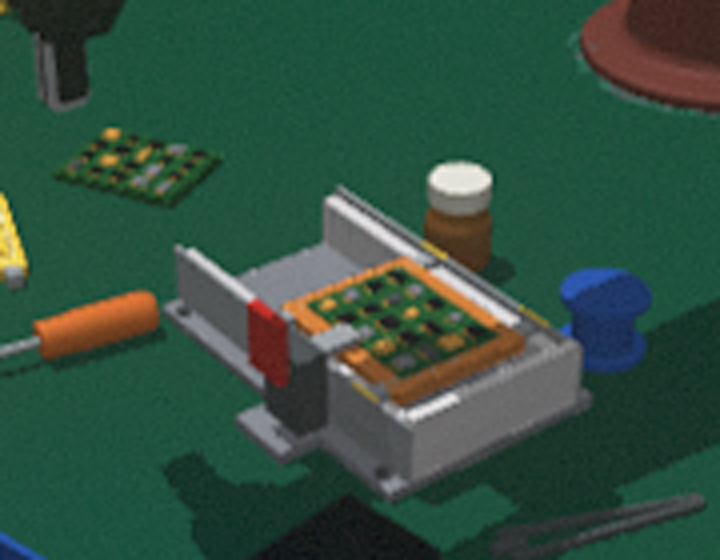

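View pics/t11.png

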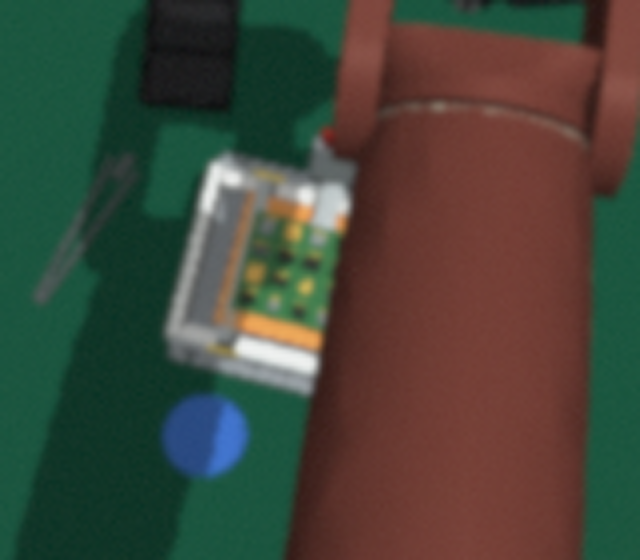

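The carrier is level at seated height, the plate is at x ≈ 98 mm (30 mm in) with the tongue over the edge, and the arm is clear. I'm handing it in.

```bash
python3 -m crank '[[[0,0,0,0],[0,0,0,0],[0,0,0,0]]]'; python3 -c "
from station import *
print(finish_job())"
```

```text
t: 12.85
tool_pos: [0.6686, -0.0264, 0.2142]
tool_rot: [-2.079, 0.278, 2.08]
contact_force: [-0.3, 0.1, -0.1]
opening: -0.0002
the job is handed in; nothing more can be done
None
```

The orange carrier is seated in the notches and the bolt is fully in over its edge. I handed the job in at about 12.9 s; no verdict was reported.

I pushed the carrier's rear face with the partly open fingertips, with readings up to about 4 N, until both crossbars dropped in. Then I pushed the red plate with the shut fingertips to its end stop, where the force rose to about 12 N with no further motion, and withdrew.

**Last checks:**
- **Carrier:** its top measured 46 mm high along its whole length, down from 50.6 mm while riding, so it is down and level.
- **Bolt:** the plate's outer face is at rail x of about 97–98 mm, which is about 30 mm in. The tongue is visibly over the carrier's edge.
- **Robot:** it is clear of everything, with contact force about 0.
- **Bystanders:** those in the last close-up views show no movement. The cup was outside those crops, but the arm did not go near it.

**Disagreements:** the camera put the carrier's centre about 3–4 mm past the notch point along the rails, against the 2 mm of play. That is inside the 5 mm limit and probably a measurement offset, since the bars are down. In the final top view the arm hid the rear half of the carrier, so the last rear check rests on the scene camera alone.

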